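# Stack the seedling bin on the ledges in a grow tent

## Task

Take the bin of seedlings by its carrying bar and stack it on the bin of seedlings that has no bar, turned half round so that its orange end is over the other's plain end: then it rests level on the ledges instead of nesting down on the seedlings below. Set it down rather than dropping it, let go, do not push the lower bin about, and leave the empty bin where it is.

Things in the scene. Friction and masses are not known exactly. Their poses are not given: they have to be found in the camera images.
- seed_grip (a point): Centre of the light grey carrying bar of the bin to move: an open black bin (0.3-0.6 kg) with one orange end, holding green seedlings (up to 65 mm high). Bin 192 x 147 mm at the rim, 140 x 104 underneath, 76 high. Bar across its mouth: 14 mm wide, 14 high, 140 long, its centre 97 mm above the bin's underside; grip it across the width. x: along the bin to the orange end; y: along the bar; z: up.
- seed_end (a point): Top of the rim in the middle of the orange end of the same bin: 91 mm from the bin's centre along its x, 76 mm above its underside. Same axes as seed_grip. At the start this end points roughly the same way as the orange end of the lower bin (within 35 degrees).
- base_bin: Lower bin (loose, 1.4 kg): same shape, orange end and seedlings, no bar. Origin: centre of its underside; x to its orange end, z up. Three ledges inside, tops at 66 mm: middle of orange end, corners of plain end. A bin with x the opposite way rests on them, underside 66 mm above this origin, play 12 mm, sloping walls guide it in. The same way round its notched floor passes them and sinks 35 mm.
- spare_grip (a point): Centre of the carrying bar of the empty bin: same shape and colours as the seedling bin, but no seedlings in it. To be left alone. It and the seedling bin stand left and right of the bin without a bar, either way about.
Mind the look-alikes: they are no part of the job. Leave any red look-alike of the part that bears seed_grip alone.

How it is judged (in metres and radians):
At the end, for the whole second after the job is handed in: The seedling bin stands released on the ledges: its bar within 22 mm sideways of the lower bin's centre and 153 to 173 mm above its underside (seated: 163), orange end over plain end, parallel within 11 degrees, level within 6; the lower bin stands flat on the table (horizontal distance between seed_grip and base_bin below 0.022 m and z of seed_grip in the frame of base_bin between 0.153 and 0.173 m and x of seed_end in the frame of base_bin below -0.06 m and angle between the x axis of seed_grip and the x axis of base_bin, either way round below 0.2 rad and angle between each of seed_grip, base_bin's own z axis and vertical below 0.1 rad and height (world z) of base_bin below 0.01 m); the robot touches nothing.
It fails at once if the seedling bin is let down onto the seedlings of the lower bin (horizontal distance between seed_grip and base_bin below 0.05 m and z of seed_grip in the frame of base_bin below 0.143 m).
It fails at once if the seedling bin is dropped (falls freely from more than about 20 mm) (linear speed of seed_bin above 0.6 m/s and contact force between the fingers and seed_bin below 0.1 N).
It fails at once if the lower bin is pushed more than 40 mm from its place (distance of base_bin from where it was at the start of the episode above 0.04 m).
It fails at once if the empty bin is moved more than 30 mm (distance of spare_grip from where it was at the start of the episode above 0.03 m).
It also fails if it takes over 42 s, if anything falls off the work surface, if the arm or the gripper's body presses on something with over 40 N, if the wrist force passes 120 N, or if a joint passes its speed limit or range.

## Robot

A 7-joint arm with a two-finger parallel gripper is mounted at the origin on the work surface. World frame = base frame: x ahead of the robot, y to its left, z up, the work surface at z = 0. Lengths are in mm, angles in rad, forces in N, time in s.
With the tool pointing down it reaches from about 425 to 825 mm from the base axis. Payload 3.6 kg.
Tool frame: the origin (TCP) lies on the centre line of the jaws, within the pads' length; the fingertips stand 22 mm ahead of it and the grasp point (between the pads) lies 3 mm ahead of it; z points along the fingers, y is the line along which they close (so a half turn about z gives the same grasp; the last joint's range is limited). The gripper opens to 85 mm and grips with 20 to 120 N. Pads are 22 mm wide; open, the fingers measure 114 mm over their backs; the gripper's body (76 mm by 85 mm) begins 54 mm behind the grasp point. The pads swing forward as they close: fully open they stand 13 mm farther back than shut.
Start: joints at [1.131, 0.615, -0.013, 1.423, 0.008, 1.103, -0.04], TCP at [260.772, -595.367, 253.297] pointing down, gripper open.
Joint ranges: [-3.12, 3.12], [-0.3, 2.06], [-1.34, 1.32], [0.26, 2.42], [-1.36, 4.5], [0.01, 1.98], [-2.84, 2.84]. Speed limits (rad/s): [2.79, 2.79, 3.14, 3.14, 3.14, 3.14, 3.14].

## Interface

Orientations are given as a unit quaternion [x, y, z, w].
In Python, from bench import get_obs, eyes, bot, models gives the robot as it stands.
- The arm moves only by the shell command python3 -m crank 'ROWS' [OPENING] [FORCE]. ROWS is JSON, a list of rows, each a list of 2 entries, a list of its own where there are three numbers: the shift along the tool's x, y, z scaled (see below), then the turn about the tool's z scaled (see below). A call has 1 to 10 rows; each row shifts and turns the commanded pose from where the row before left it, along the tool's axes as they then stand; what a row does not reach is not made up. The controller multiplies each number of a shift by 2.5 cm and each number of a turn by 5 degrees. A row lasts 1/10 s, in which the tool goes at most 50 mm and 8.59 degrees, less where a joint would pass 70% of its speed; a pose out of reach is approached as far as the arm can. A call with a number of a shift or a turn outside -1 to 1 is refused whole. A call with a gripper value outside its range is refused whole. OPENING is the closure, from 0 (fully open) to 1 (shut), set as the call begins (- or left out, the last holds). The fingers move at their own pace and stop on an object; FORCE is the grip in N (left out, the last holds). Time passes only in rows, so rows that do not move let the fingers close. It gives the time, the measured TCP pose, the force, the opening and the grip force at its end, in the units of the state.
- get_obs(): the state, without advancing time (a new reading comes with each control period).
- eyes.camera(name): name is "side" or "top"; returns the picture (420x560x3 uint8, red, green, blue); there is no depth.
- eyes.camera_info(name): a dict with "fx", "fy", "cx", "cy" (pixels), "D" ([k1, k2, p1, p2, k3] as OpenCV has them; the pictures are not rectified), "world_to_cam" (4x4, takes a point from world to camera coordinates). Camera axes: x right, y up, looking along -z (the intrinsics and any distortion apply to the point x, -y, -z); pixel columns grow to the right and rows downward; lengths in mm; the calibration is good to about 2 mm. A picture is of the moment at which its call begins. camera_info takes no time and is no camera call.
- bot.sign_off(): hands the job in; it is judged then, once.
Trained networks look in the newest picture that a camera, given by its name, has taken for a name from the list of things; names that differ only in an ending like _2 or _b are one class to them, and where a whole thing is asked for, a point or a joint stands for the part that bears it (a point fixed in the world has none). Each returns a list of dicts, best first, with "score" (0 to 1); they miss things now and then, are a little off and sometimes report something else, mostly with a low value. They report only what shows in the picture. A call takes as long as a camera call. They do not tell look-alikes from the thing itself.
- models.trace(camera, label): "region" (420x560 bool, what is visible of it) and "bbox" ([left, top, width, height] in pixels, round what is visible of it).
The state is a dict: "time": time; "joints": joint angles; "qd": joint speeds; "effort": joint torques, N m; "position": TCP position; "ee_rot": TCP orientation; "force": force on the tool from outside, world axes, zero at the start; "ft_torque": the same for the moment, N m; "gripper_width": finger opening in mm; "grasp_force": force on a finger pad.
Only numpy, scipy, OpenCV 4.12 (cv2) and the standard library are available. Lean on these libraries where they do the work, as an engineer would, in place of code of your own. Each camera call takes 0.05 s, during which the arm holds its last target. There are 200 camera calls.

## Working session

There is one attempt and no reset: what is moved stays moved. The work goes in short steps, Python scripts to look and compute and a shell command to move; the robot and the scene stay as the last step left them, time stands still between calls to the robot, and variables do not carry over. Pictures are saved under pics/ and viewed, at most 10 in all, crops included, and the job is handed in when it is done.

```bash
mkdir -p pics; ls; python3 - <<'E'
from bench import get_obs, eyes, bot, models
import cv2,numpy as np
o=get_obs();print(o['time'],o['position'],o['ee_rot'],o['gripper_width'])
ims=[]
for c in("top","side"):
    im=eyes.camera(c)[:,:,::-1].copy();cv2.imwrite(f"pics/{c}0.png",im)
    i=eyes.camera_info(c);print(c,i['fx'],i['fy'],i['cx'],i['cy'],i['D'],np.round(i['world_to_cam'],3).tolist())
    for l in("seed_grip","base_bin","spare_grip"):
        print(c,l,[(round(r['score'],2),r['bbox'],int(r['region'].sum())) for r in models.trace(c,l)])
E
```

```text
pics
0.0 [ 260.46575448 -594.72402634  252.1001633 ] [ 9.78771030e-01  2.04952413e-01 -2.90662512e-04 -1.30182631e-03] 85.15638088154874
top 409.6892277644365 409.6892277644365 284.1722296560284 207.83206251118864 [-0.03599786  0.          0.          0.          0.        ] [[0.007, -1.0, 0.005, -10.227], [0.996, 0.008, 0.083, -461.476], [-0.083, 0.004, 0.997, -1015.071], [0.0, 0.0, 0.0, 1.0]]
top seed_grip [(0.86, [378.6, 141.6, 70.4, 85.8], 4403), (0.86, [398.7, 251.4, 87.3, 97.2], 4536)]
top base_bin [(0.75, [232.3, 146.1, 70.4, 84.2], 4341)]
top spare_grip [(0.82, [111.0, 139.0, 79.0, 92.5], 4306)]
side 470.250532228726 470.250532228726 284.8907752540335 208.99031433028935 [-0.14451427  0.          0.          0.          0.        ] [[-0.865, -0.503, 0.001, 385.468], [0.268, -0.459, 0.847, -200.828], [-0.425, 0.733, 0.532, -982.328], [0.0, 0.0, 0.0, 1.0]]
side seed_grip [(0.85, [381.2, 153.1, 69.3, 54.4], 2549), (0.76, [279.8, 141.5, 77.2, 50.2], 2399)]
side base_bin [(0.66, [209.9, 196.6, 93.3, 63.1], 3819)]
side spare_grip [(0.96, [120.2, 249.0, 109.3, 82.4], 5226)]
```

View pics/top0.png

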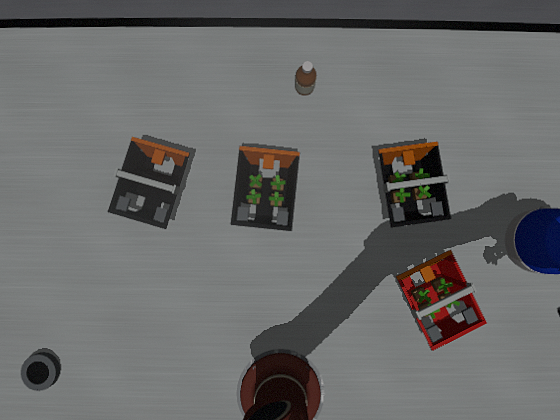

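View pics/side0.png

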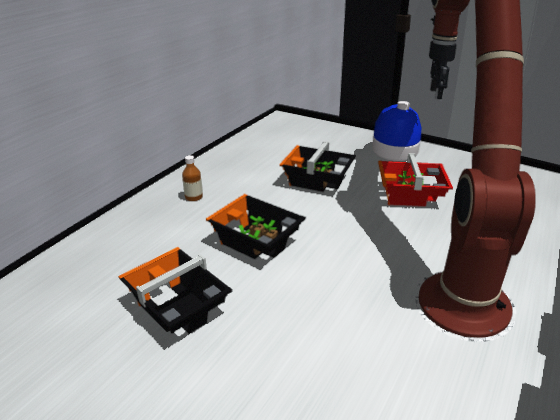

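The top picture has three bins with bars: the black seedling bin at (417,183), the red look-alike at (442,302) and the empty bin at (147,181). The base bin without a bar is at (266,188). By the description I choose (417,183), and I'll check it in a crop while fitting the poses.

```bash
cat > h.py <<'E'
from bench import get_obs, eyes, bot, models
import cv2,numpy as np
from scipy.optimize import minimize
def proj(c,P):
    i=eyes.camera_info(c);T=np.diag([1,-1,-1,1])@np.array(i['world_to_cam'])
    K=np.array([[i['fx'],0,i['cx']],[0,i['fy'],i['cy']],[0,0,1]])
    return cv2.projectPoints(np.float64(P),cv2.Rodrigues(T[:3,:3])[0],T[:3,3],K,np.float64(i['D']))[0][:,0]
def binpts(p,bar,z0=0):
    B=[(sx*a,sy*b,z) for a,b,z in((96,73.5,76),(70,52,0))+(((7,70,104),) if bar else ()) for sx in(1,-1) for sy in(1,-1)]
    B=np.array(B,float);c,s=np.cos(p[2]),np.sin(p[2])
    return np.c_[p[0]+c*B[:,0]-s*B[:,1],p[1]+s*B[:,0]+c*B[:,1],B[:,2]+z0]
def sil(c,p,bar,z0=0):
    P=binpts(p,bar,z0);q=proj(c,P);m=np.zeros((420,560),np.uint8)
    for S in([q[:8],q[8:]] if bar else [q]):
        cv2.fillPoly(m,[np.round(cv2.convexHull(np.float32(S))*16).astype(np.int32)],1,shift=4)
    return m>0
def fit(masks,p0,bar,z0=0):
    def cost(p): return -sum((sil(c,p,bar,z0)&m).sum()/(sil(c,p,bar,z0)|m).sum() for c,m in masks.items())
    r=minimize(cost,p0,method='Nelder-Mead',options=dict(initial_simplex=np.array([p0]*4)+np.r_[[[0]*3],np.diag([25,25,.25])],maxiter=300))
    return r.x,r.fun
def edges(c,im,p,bar,z0=0):
    q=proj(c,binpts(p,bar,z0))
    for k in range(0,len(q),4):cv2.polylines(im,[np.round(q[[k,k+1,k+3,k+2]]*16).astype(np.int32)],True,(255,0,255),1,shift=4)
E
python3 - <<'E'
from h import *
M={}
ims={c:eyes.camera(c)[:,:,::-1].copy() for c in("top","side")}
def pick(c,l,xy): 
    R=models.trace(c,l); 
    return [r['region'] for r in R if abs(r['bbox'][0]+r['bbox'][2]/2-xy)<30][0]
from scipy.ndimage import binary_fill_holes as bf
for n,l,xt,xs,p0,bar in(("seed","seed_grip",414,318,[540,-330,.1],1),("base","base_bin",267,256,[530,30,0],0)):
    mt,ms=bf(pick("top",l,xt)),bf(pick("side",l,xs))
    for k,mm in(("both",dict(top=mt,side=ms)),("top",dict(top=mt))):
        p,f=fit(mm,p0,bar);print(n,k,np.round(p,2),round(f,3))
        if k=="both": [edges(c,ims[c],p,bar) for c in ims]
a=cv2.resize(ims["top"][120:240,220:460],None,fx=3,fy=3,interpolation=2)[:,:720]
b=cv2.resize(ims["side"][130:270,195:365],None,fx=1.7,fy=1.7)
o=np.zeros((598,720,3),np.uint8);o[:360]=a;o[360:598,:289]=b[:238]
cv2.imwrite("pics/crop1.png",o)
E
```

```text
seed both [ 5.1688e+02 -3.1781e+02  1.5000e-01] -0.939
seed top [ 5.4e+02 -3.3e+02  1.0e-01] -0.0
base both [ 5.0624e+02  3.9700e+01 -8.0000e-02] -1.877
base top [ 5.0617e+02  3.9280e+01 -1.0000e-01] -0.982
```

View pics/crop1.png

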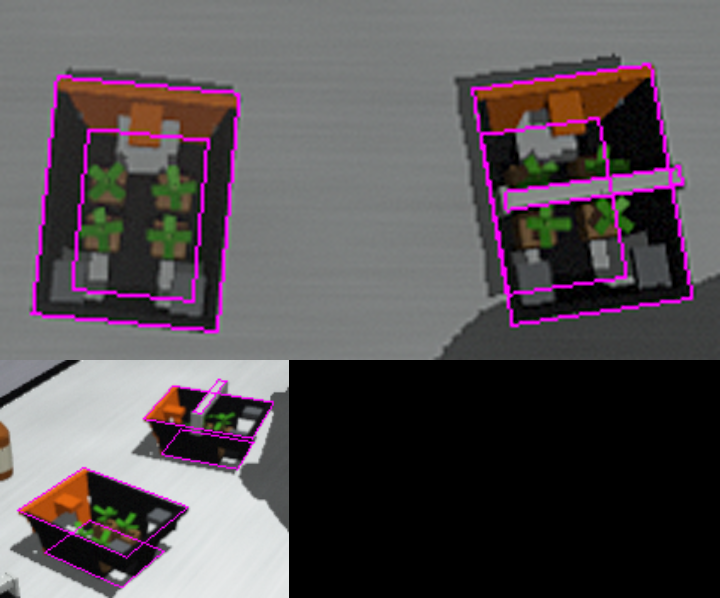

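The first crop shows the black bin with seedlings and a grey bar at full-picture pixel (417,183), so that choice is right. The base bin outline fits well. The seed bin's top mask was wrongly matched to the red bin, so I'll refit it with the right one.

```bash
cat >> h.py <<'E'
from scipy.spatial.transform import Rotation as R
def go(xyz,yawy):  # shift in tool units (before turning) and turn in units; yawy=world yaw of tool y
    o=get_obs();Rt=R.from_quat(o['ee_rot']);d=Rt.inv().apply(np.array(xyz)-o['position'])/25
    y=Rt.apply([0,1,0]);cur=np.arctan2(y[1],y[0])
    dy=yawy-cur
    print('t',round(o['time'],2),'pos',np.round(o['position'],1),'yaw',round(cur,3),'shift',np.round(d,2),'turn',round(-np.degrees(dy)/5,2),'tilt',round(np.degrees(np.arccos(-Rt.apply([0,0,1])[2])),2),'q',np.round(o['joints'],2))
E
python3 - <<'E'
from h import *
from scipy.ndimage import binary_fill_holes as bf
mm={}
for c,xy in(("top",(414,184)),("side",(318,167))):
    eyes.camera(c);B=models.trace(c,"seed_grip")
    b=min(B,key=lambda r:np.hypot(r['bbox'][0]+r['bbox'][2]/2-xy[0],r['bbox'][1]+r['bbox'][3]/2-xy[1]));print(b['bbox'],b['score']);mm[c]=bf(b['region'])
for k in(["top","side"],["top"]):
    p,f=fit({c:mm[c] for c in k},[517,-318,.13],1);print(k,np.round(p,2),f)
p,_=fit(mm,[517,-318,.13],1)
go([p[0],p[1],253],p[2]-np.pi)
E
```

```text
[377.9, 143.0, 71.3, 85.9] 0.77
[277.0, 137.9, 79.1, 54.7] 0.95
['top', 'side'] [ 5.1735e+02 -3.1917e+02  1.4000e-01] -1.9101256178912513
['top'] [ 5.1909e+02 -3.1852e+02  1.4000e-01] -0.970137207425343
t 0.9 pos [ 260.7 -595.4  253.3] yaw -1.158 shift [ 1.383e+01 -6.000e+00  1.000e-02] turn 21.08 tilt 0.0 q [ 1.13  0.61 -0.01  1.42  0.01  1.1  -0.04]
```

```bash
python3 -m crank '[[[1,-0.43,0],0],[[1,-0.43,0],0],[[1,-0.43,0],0],[[1,-0.43,0],0],[[1,-0.43,0],0],[[1,-0.43,0],0],[[1,-0.43,0],0],[[1,-0.43,0],0],[[1,-0.43,0],0],[[1,-0.43,0],0]]' 0
python3 -m crank '[[[1,-0.43,0],0],[[1,-0.43,0],0],[[1,-0.43,0],0],[[0.8,-0.41,0],0],[[0,0,0],1],[[0,0,0],1],[[0,0,0],1],[[0,0,0],1],[[0,0,0],1],[[0,0,0],1]]'
python3 -m crank '[[[0,0,0],1],[[0,0,0],1],[[0,0,0],1],[[0,0,0],1],[[0,0,0],1],[[0,0,0],1],[[0,0,0],1],[[0,0,0],1],[[0,0,0],1],[[0,0,0],1]]'
python3 -m crank '[[[0,0,0.8],1],[[0,0,0.8],1],[[0,0,0.8],1],[[0,0,0.8],1],[[0,0,0.8],1],[[0,0,0],0],[[0,0,0],0]]'
python3 -c "
from h import *
go([518,-318.5,101],.14-np.pi)
im=eyes.camera('top')[:,:,::-1];im2=eyes.camera('side')[:,:,::-1]
cv2.imwrite('pics/a1.png',np.hstack([cv2.resize(im[110:260,340:480],None,fx=2.7,fy=2.7),cv2.resize(im2[60:210,250:390],None,fx=2.7,fy=2.7)]))"
```

```text
time: 1.9
position: [447.3, -395.8, 253.5]
ee_rot: [0.979, 0.205, 0.0, 0.0]
force: [0.4, 0.1, -0.8]
gripper_width: 85.3
grasp_force: 0.0
time: 2.9
position: [516.7, -319.5, 253.4]
ee_rot: [0.998, -0.057, 0.0, -0.0]
force: [-0.9, 0.5, 0.2]
gripper_width: 85.1
grasp_force: 0.0
time: 3.9
position: [516.7, -319.4, 253.4]
ee_rot: [0.881, -0.474, 0.0, -0.0]
force: [-0.1, -0.7, -0.5]
gripper_width: 85.3
grasp_force: 0.0
time: 4.6
position: [516.9, -319.5, 153.5]
ee_rot: [0.759, -0.651, 0.0, 0.0]
force: [0.2, 0.2, 0.7]
gripper_width: 85.3
grasp_force: 0.0
t 4.6 pos [ 516.9 -319.5  153.5] yaw -2.988 shift [-0.03 -0.05  2.1 ] turn 0.15 tilt 0.0 q [ 0.27  0.69  0.42  1.68 -0.35  0.85 -2.15]
```

View pics/a1.png

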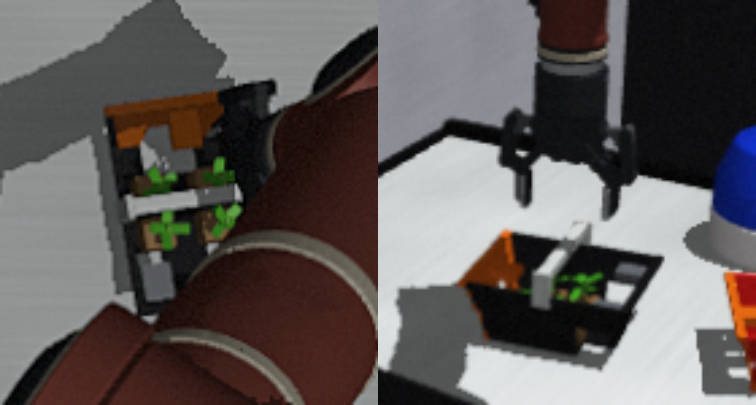

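The side view at right shows the open fingers straddling the bar, whose centre is near (560,265). I'll go down and grip.

```bash
python3 -m crank '[[[0,0,0.6],0.15],[[0,0,0.6],0],[[0,0,0.5],0],[[0,0,0.4],0],[[0,0,0],0]]' 0
python3 -m crank '[[[0,0,0],0],[[0,0,0],0],[[0,0,0],0],[[0,0,0],0],[[0,0,0],0],[[0,0,0],0],[[0,0,0],0],[[0,0,0],0]]' 1 80
python3 -m crank '[[[0,0,-0.2],0],[[0,0,-0.4],0],[[0,0,-0.6],0],[[0,0,-0.8],0],[[0,0,-1],0],[[0,0,-1],0],[[0,0,-1],0],[[0,0,-0.5],0],[[0,0,0],0],[[0,0,0],0]]'
python3 -c "
from h import *
go([506.2,39.5,240],-.09)
im2=eyes.camera('side')[:,:,::-1]
cv2.imwrite('pics/a2.png',cv2.resize(im2[50:260,190:400],None,fx=2.7,fy=2.7))"
```

```text
time: 5.2
position: [515.8, -318.9, 99.1]
ee_rot: [0.754, -0.657, -0.002, 0.0]
force: [0.1, 0.4, 0.2]
gripper_width: 85.5
grasp_force: 0.0
time: 6.0
position: [517.2, -319.7, 101.5]
ee_rot: [0.754, -0.657, 0.001, -0.0]
force: [0.8, 1.3, 3.6]
gripper_width: 12.5
grasp_force: 78.3
time: 7.0
position: [515.9, -318.9, 237.1]
ee_rot: [0.754, -0.657, -0.001, 0.0]
force: [-0.7, -0.2, -4.4]
gripper_width: 12.5
grasp_force: 78.1
t 7.0 pos [ 515.9 -318.9  237.1] yaw -3.004 shift [-14.25  -1.59  -0.09] turn -33.39 tilt 0.16 q [ 0.24  0.6   0.47  1.59 -0.3   1.03 -2.21]
```

View pics/a2.png

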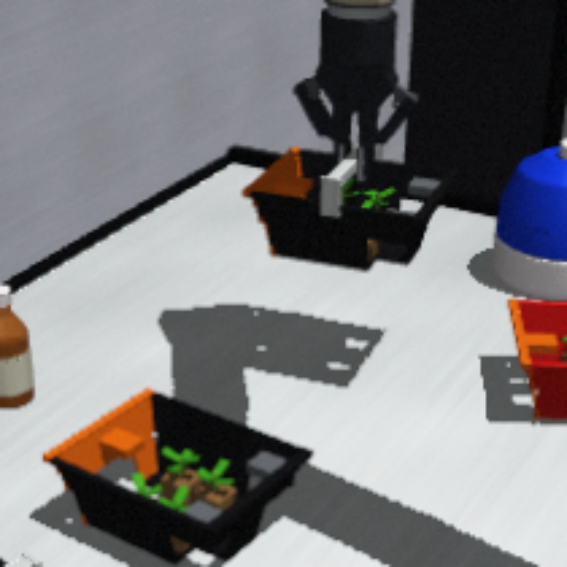

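The bin is held level at about (345,190) in the crop, with its orange end to the left. I'll carry it over and turn it.

```bash
python3 -m crank '[[[-0.3,-0.03,0],0],[[-0.6,-0.07,0],0],[[-1,-0.11,0],0],[[-1,-0.11,0],0],[[-1,-0.11,0],0],[[-1,-0.11,0],0],[[-1,-0.11,0],0],[[-1,-0.11,0],0],[[-1,-0.11,0],0],[[-1,-0.11,0],0]]'
python3 -m crank '[[[-1,-0.11,0],0],[[-1,-0.11,0],0],[[-1,-0.11,0],0],[[-1,-0.11,0],0],[[-0.8,-0.11,0],0],[[-0.55,-0.11,0],0],[[0,0,0],-0.3],[[0,0,0],-0.6],[[0,0,0],-1],[[0,0,0],-1]]'
python3 -m crank '[[[0,0,0],-1],[[0,0,0],-1],[[0,0,0],-1],[[0,0,0],-1],[[0,0,0],-1],[[0,0,0],-1],[[0,0,0],-1],[[0,0,0],-1],[[0,0,0],-1],[[0,0,0],-1]]'
python3 -m crank '[[[0,0,0],-1],[[0,0,0],-1],[[0,0,0],-1],[[0,0,0],-1],[[0,0,0],-1],[[0,0,0],-1],[[0,0,0],-1],[[0,0,0],-1],[[0,0,0],-1],[[0,0,0],-1]]'
python3 -m crank '[[[0,0,0],-1],[[0,0,0],-1],[[0,0,0],-1],[[0,0,0],-1],[[0,0,0],-1],[[0,0,0],-1],[[0,0,0],-1],[[0,0,0],-1],[[0,0,0],-0.8],[[0,0,0],-0.6]]'
python3 -c "
from h import *
go([506.2,39.5,240],-.09)"
```

```text
time: 8.05
position: [509.6, -93.0, 238.0]
ee_rot: [0.755, -0.656, -0.001, -0.0]
force: [0.3, 0.0, -5.0]
gripper_width: 12.6
grasp_force: 78.1
time: 9.05
position: [507.5, 38.3, 238.2]
ee_rot: [0.832, -0.555, -0.0, 0.0]
force: [0.3, 0.1, -5.2]
gripper_width: 13.0
grasp_force: 78.0
time: 10.05
position: [507.6, 38.0, 238.2]
ee_rot: [0.988, -0.151, -0.0, 0.0]
force: [0.5, 0.0, -4.7]
gripper_width: 12.7
grasp_force: 78.1
time: 11.05
position: [507.6, 37.8, 238.2]
ee_rot: [0.96, 0.281, -0.0, 0.0]
force: [-0.3, -0.0, -4.3]
gripper_width: 12.7
grasp_force: 78.1
time: 12.05
position: [507.7, 37.6, 238.2]
ee_rot: [0.769, 0.639, -0.001, 0.0]
force: [-0.0, 0.4, -4.6]
gripper_width: 12.5
grasp_force: 78.1
t 12.05 pos [507.7  37.6 238.2] yaw -0.183 shift [ 0.07 -0.07 -0.07] turn -1.07 tilt 0.08 q [ 0.03  0.42 -0.21  1.84  0.11  0.89 -0.41]
```

```bash
python3 -m crank '[[[0.04,-0.04,0],-0.5],[[0.04,-0.04,0.4],-0.57],[[0,0,0.6],0],[[0,0,0.5],0],[[0,0,0.2],0],[[0,0,0],0],[[0,0,0],0]]'
python3 - <<'E'
from h import *
from scipy.ndimage import binary_fill_holes as bf
go([506.2,39.5,190],-.09)
ims={};mm={};bb={}
for c in("top","side"):
    ims[c]=eyes.camera(c)[:,:,::-1].copy()
    for l in("seed_grip","base_bin"):
        print(c,l,[(round(r['score'],2),np.round(r['bbox'])) for r in models.trace(c,l)])
z=get_obs()['position'][2]-100; p=[506.2,39.5,-.09]
o=get_obs()['position']
for c in ims: edges(c,ims[c],p,0); edges(c,ims[c],[o[0],o[1],-.09+np.pi],1,z)
cv2.imwrite("pics/a3.png",np.hstack([cv2.resize(ims["top"][110:260,200:340],None,fx=2.8,fy=2.8),cv2.resize(ims["side"][110:270,190:326],None,fx=2.8,fy=2.8)[:420]]))
E
```

```text
time: 12.75
position: [506.9, 40.9, 196.3]
ee_rot: [0.739, 0.674, 0.0, 0.0]
force: [-0.0, 0.6, -3.7]
gripper_width: 12.2
grasp_force: 78.1
t 12.75 pos [506.9  40.9 196.3] yaw -0.092 shift [-0.06 -0.02  0.25] turn -0.02 tilt 0.06 q [ 0.03  0.48 -0.22  1.9   0.14  0.78 -0.36]
top seed_grip [(0.94, array([224., 141.,  78.,  80.])), (0.66, array([395., 252.,  93.,  99.]))]
top base_bin []
side seed_grip [(0.97, array([379., 152.,  73.,  56.])), (0.82, array([201., 159., 106.,  72.]))]
side base_bin [(0.63, array([207., 195.,  97.,  62.]))]
```

View pics/a3.png

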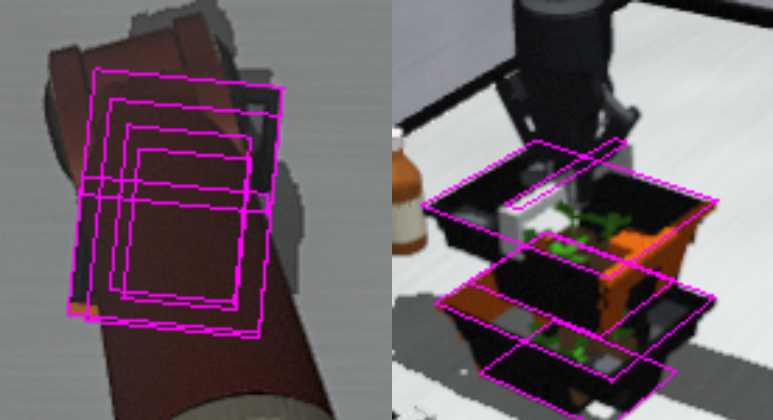

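The side view shows the orange end pointing toward the robot, over the plain end of the base bin. Both outlines match: upper rim corners at (425,207) and (717,200), lower rim corners at (438,300) and (715,298). Now I'll lower it gently.

```bash
python3 -m crank '[[[-0.06,-0.02,0.2],0],[[0,0,0.25],0],[[0,0,0.2],0],[[0,0,0.15],0],[[0,0,0.1],0],[[0,0,0.1],0],[[0,0,0],0],[[0,0,0],0]]'
python3 -m crank '[[[0,0,0.06],0],[[0,0,0.06],0],[[0,0,0],0],[[0,0,0],0]]'
```

```text
time: 13.85
position: [506.0, 39.8, 170.9]
ee_rot: [0.739, 0.674, 0.0, 0.0]
force: [0.2, -0.9, -4.3]
gripper_width: 12.3
grasp_force: 78.1
time: 14.25
position: [506.0, 39.8, 167.9]
ee_rot: [0.739, 0.674, 0.0, 0.0]
force: [0.8, 0.2, -4.8]
gripper_width: 12.5
grasp_force: 78.2
```

```bash
python3 -m crank '[[[0,0,0.06],0],[[0,0,0],0],[[0,0,0],0]]'
python3 -m crank '[[[0,0,0.06],0],[[0,0,0],0],[[0,0,0],0]]'
```

```text
time: 14.55
position: [506.2, 39.8, 167.6]
ee_rot: [0.739, 0.674, 0.0, 0.0]
force: [-1.4, -0.7, 5.4]
gripper_width: 12.5
grasp_force: 79.5
time: 14.85
position: [506.3, 39.9, 167.4]
ee_rot: [0.739, 0.674, 0.001, 0.001]
force: [-5.2, -0.4, 14.9]
gripper_width: 12.5
grasp_force: 80.9
```

It made contact at TCP z 167.5, which is the seated height. I'll unload, release and rise.

```bash
python3 -m crank '[[[0,0,-0.07],0],[[0,0,0],0],[[0,0,0],0]]'
python3 -m crank '[[[0,0,0],0],[[0,0,0],0],[[0,0,0],0],[[0,0,0],0],[[0,0,0],0],[[0,0,0],0],[[0,0,0],0],[[0,0,0],0]]' 0
python3 -m crank '[[[0,0,-0.3],0],[[0,0,-0.6],0],[[0,0,-1],0],[[0,0,-1],0],[[0,0,-1],0],[[0,0,-1],0],[[0,0,-1],0],[[0,0,0],0],[[0,0,0],0],[[0,0,0],0]]'
python3 - <<'E'
from h import *
ims=eyes.camera("side")[:,:,::-1].copy();raw=ims.copy();p=[506.2,39.5,-.09]
edges("side",ims,p,0);edges("side",ims,[p[0],p[1],p[2]+np.pi],1,66)
cv2.imwrite("pics/a4.png",np.hstack([cv2.resize(i[130:275,190:325],None,fx=2.9,fy=2.9) for i in(raw,ims)]))
E
```

```text
time: 15.15
position: [506.2, 39.8, 167.6]
ee_rot: [0.739, 0.674, 0.0, 0.0]
force: [-2.9, -0.4, 7.2]
gripper_width: 12.9
grasp_force: 79.7
time: 15.95
position: [506.0, 39.8, 166.6]
ee_rot: [0.739, 0.674, 0.0, -0.0]
force: [0.3, -0.1, -0.2]
gripper_width: 85.8
grasp_force: 0.0
time: 16.95
position: [505.2, 39.6, 313.3]
ee_rot: [0.739, 0.674, -0.001, -0.001]
force: [0.0, -0.0, -0.6]
gripper_width: 85.1
grasp_force: 0.0
```

View pics/a4.png

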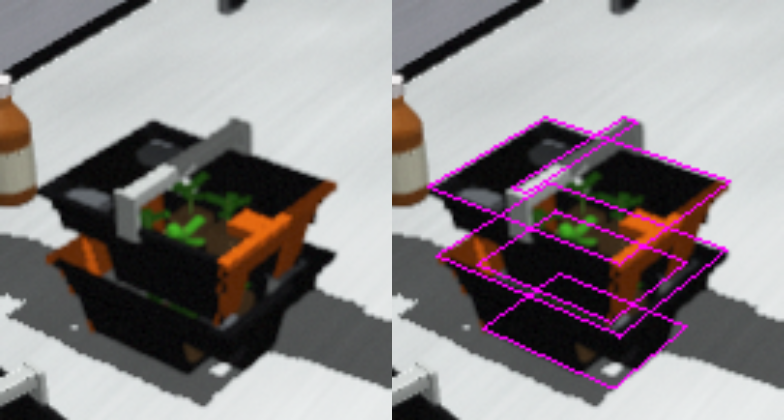

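The upper bin is level and released. Its rim corners at (430,187) and (730,183) match the outline predicted for the seated height, and the lower bin is in place. Handing in.

```bash
python3 -c "
from bench import bot
print(bot.sign_off())"
```

```text
the job is handed in; nothing more can be done
None
```

The seedling bin is stacked half-turned on the bin without a bar, released and level in the last side picture. The job was handed in at about 17 s; no verdict was returned.

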